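Fit a filter element and hold its bayonet lid half turned

TASK

Slide the filter element over the stand's upright pipe, down onto the rubber seat, and let go. Set the blue bayonet lid over the lugs, white marks in line with the stand's white marks, press it down against the spring and turn it clockwise from above to the yellow half-turn marks, never as far as the lock click at the red ones. Finish there still gripping the lid, for the seal to be checked, and leave the mug, jar and tape measure where they are.

Things in the scene. Friction and masses are not known exactly. Their poses are not given: they have to be found in the camera images.
- stand: Filter stand, fixed on the bench; place and yaw vary. Origin: centre of its underside, z up. Round dark steel flange 100 mm across, 8 mm high; on its axis a steel standpipe 33 mm across up to 74 mm above the bench, then a neck 12 mm across up to 94 mm with two lugs. White marks on the flange, 42 mm from the axis, at its +x and -x, in line with the lugs.
- lugs (a point): Point on the stand's axis, 89 mm above the bench, midway between its two steel bayonet lugs. They stick out of the neck along the stand's +x and -x: tips 16.5 mm from the axis, 7 mm wide, 6 mm high (86 to 92 mm above the bench).
- seat_top (a point): Point on the stand's axis level with the top of its black rubber seat, 54 mm across, round the pipe, 22 mm above the bench when free (the point does not move with it). The seat is sprung: it gives way by up to 8 mm, 3 N to start and 1 N more per mm. A filter resting on it has its top at 82 mm.
- half_mark: Part of the stand with the same axis: its +x and -x point to the two yellow half-turn marks, 45 degrees clockwise (from above) of the white marks.
- lock_mark: Part of the stand with the same axis: its +x and -x point to the two red lock marks, 90 degrees clockwise of the white marks.
- filter: Filter element, a stiff tube 52 mm across outside, 38 mm bore, 60 mm high, pale pleats between orange end rings, 0.12 kg. It stands upright on the bench. Origin: centre of its lower end, z along its axis. Both ends are alike. It slides over lugs and standpipe with 2.5 mm play all round.
- lid: Blue bayonet lid, a thick ribbed ring 58 mm across, 30 mm high, open in the middle, 0.09 kg, lying on the bench right way up. Origin: centre of its underside, z up. Through its 8 mm thick inner plate runs a slot 40 mm long, 11 mm wide along its own x, with a white mark on the upper rim at +x and -x (either way round fits); the slot drops over the lugs.
- lid_plate (a point): Point on the lid's axis, 8 mm above its underside: top of its plate. Lid underside lands on the filter 82 mm above the bench; press it to about 76 mm (some 9 N; ends at 74 mm) to turn it clockwise; let up, it bears on the lugs at 78 mm. Counterclockwise is blocked. From about 75 degrees it pops up 3 mm into the lock, which must not happen.
- mug: White mug, 94 mm high, a bystander behind the work on the right, beside the blue drawers; origin below the centre of its outline, handle included.
- screw_jar: Clear jar with a red cap, 70 mm across and 81 mm high, a bystander beside the red tool box; origin at the centre of its underside.
- tape_measure: Red tape measure, 40x80x68 mm, a bystander near the front edge on the left; origin at the centre of its underside.
Mind the look-alikes: they are no part of the job. There is more than one size of the lid; the job needs the largest.

How it is judged:
By the outcome, as a careful person would: the job done as asked, in the order asked, and still so for the second after the job is handed in, while the arm keeps its last pose, push and grip.
It also fails if it takes over 64 s, if anything falls off the work surface, if the arm or the gripper's body presses on something with over 40 N, if the wrist force passes 120 N, or if a joint passes its speed limit or range.

ROBOT

A 6-joint arm with a two-finger parallel gripper is mounted at the origin on a cart in front of the work surface, level with it; the furniture and walls round the work are solid. World frame = base frame: x ahead of the robot, y to its left, z up, the work surface at z = 0. Lengths are in mm, angles in rad, forces in N, time in s.
With the tool pointing down it reaches from about 300 to 950 mm from the base axis. Payload 3.1 kg.
Tool frame: the origin (TCP) lies midway between the tips of the shut fingers; the grasp point (between the pads) lies 19 mm behind it; z points along the fingers, x is the direction in which the jaws open and shut, and the axes are right-handed (so a half turn about z gives the same grasp; the last joint's range is limited). The gripper opens to 85 mm and grips with 20 to 120 N. Pads are 22 mm wide; open, the fingers measure 114 mm over their backs; the gripper's body (76 mm by 85 mm) begins 54 mm behind the grasp point. The pads swing forward as they close: fully open they stand 13 mm farther back than shut.
Start: joints at [1.099, 0.308, 1.634, -0, 1.2, -0.07], TCP at [244.448, 575.219, 231.272] pointing down, gripper open.
Joint ranges: [-3.06, 3.06], [-0.79, 1.96], [0.05, 2.63], [-1.19, 4.34], [0.05, 2.64], [-2.94, 2.94]. Speed limits (rad/s): [2.79, 2.79, 3.14, 3.14, 3.14, 3.14].

INTERFACE

Orientations are given as a unit quaternion [x, y, z, w].
In Python, from station import arm, hand, solve_ik, vision, order, telemetry gives the robot as it stands. Calls block until the motion is done:
- arm.move_ptp(position, orientation): joint-space move of the TCP to a pose.
- arm.move_l(position, rotation=None, rate=150, threshold=None): straight line of the TCP; rotation=None keeps the orientation; rate is the mean speed in mm/s. With threshold (N) it stops when the force on the tool has changed by that much, and returns True; else False.
- arm.movej(angles): joint-space move.
- hand.let_go() and hand.close(): open the fingers fully, or close them until they stop; the grip force is fixed at half the most.
- arm.sleep(seconds).
- solve_ik(position, orientation): joint angles nearest the present ones, or None.
- vision.get_image(name): name is "scene" or "top" or "wrist"; returns the picture (420x560x3 uint8, red, green, blue); there is no depth.
- vision.camera_model(name): a dict with "fovy" (degrees; the focal length in pixels is half the picture's height over the tangent of half this angle, whatever the lens; pixels are square), "cx", "cy" (the principal point, pixels), "k1" (the pictures are not rectified: a ray, as slopes to the right and down, at radius r is drawn at 1 + k1 r^2 times it, then the intrinsics apply), "eye" and "rotation" of the camera in the world. Camera axes: x right, y down, z forward; pixel columns grow to the right and rows downward; lengths in mm; the calibration is good to about 2 mm. A picture is of the moment at which its call begins: read the wrist's pose just before it. camera_model takes no time and is no camera call; for the wrist camera it gives the pose at the moment of the call.
A pose or a line that the arm cannot do raises arm.MotionError and nothing moves.
- order.close_job(): hands the job in, once; it reports no verdict.
Readings, each from a call of its own:
- telemetry.get_t(): time.
- telemetry.get_joint_positions(): joint angles.
- telemetry.get_joint_vel(): joint speeds.
- telemetry.get_joint_efforts(): joint torques, N m.
- telemetry.get_tcp_pos(): TCP position.
- telemetry.get_orientation(): TCP orientation.
- telemetry.get_wrist_force(): force on the tool from outside, world axes, zero at the start.
- telemetry.get_wrist_torque(): the same for the moment, N m.
- telemetry.get_gripper_width(): opening from 0.0 (shut) to 1.0 (fully open).
Only numpy, scipy, OpenCV 4.12 (cv2) and the standard library are available. Lean on these libraries where they do the work, as an engineer would, in place of code of your own. Each camera call takes 0.05 s, during which the arm holds its last target.

## Working session

There is one attempt and no reset: what is moved stays moved. The work goes in short steps, each a Python script; the robot and the scene stay as the last script left them, time stands still between calls to the robot, and variables do not carry over. Pictures are saved under pics/ and viewed, and the job is handed in when it is done.

```bash
ls; mkdir -p pics; python3 - <<'E'
from station import arm,hand,vision,telemetry
import cv2
for n in("scene","top","wrist"):
    m=vision.camera_model(n); print(n,m)
    im=vision.get_image(n); cv2.imwrite(f"pics/{n}0.png",im[:,:,::-1])
print(telemetry.get_t(),telemetry.get_orientation())
E
```

```text
pics
scene {'fovy': 53.91211919354864, 'cx': 280.08882290040935, 'cy': 213.59417825421644, 'k1': -0.02935710747127468, 'eye': array([ -29.04721064, -138.22568767,  650.69433619]), 'rotation': array([ 0.82335656, -0.38289017,  0.18701993, -0.37483681])}
top {'fovy': 43.72129504785102, 'cx': 277.86120481395295, 'cy': 202.94282081898098, 'k1': 0.048674330469295465, 'eye': array([ 300.52770524,  288.77752739, 1396.91847188]), 'rotation': array([-0.7027932 ,  0.70649756, -0.05928768,  0.0585481 ])}
wrist {'fovy': 69.94121222676638, 'cx': 274.44242434548136, 'cy': 214.84428234642803, 'k1': -0.017719072802308264, 'eye': array([179.40752556, 602.38648441, 373.28735503]), 'rotation': array([0.82569512, 0.546542  , 0.07634735, 0.11700638])}
0.15 [ 8.34001070e-01  5.51762087e-01 -7.90089076e-04  4.36824460e-04]
```

View pics/scene0.png

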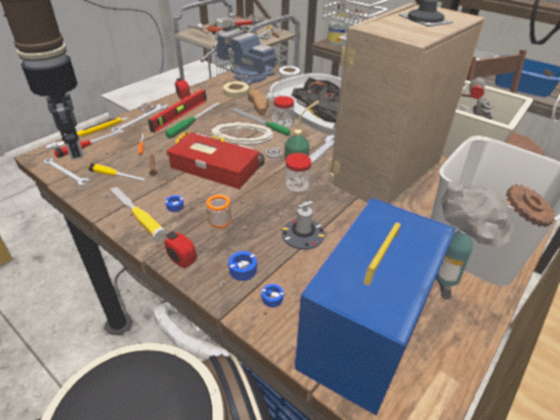

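View pics/top0.png

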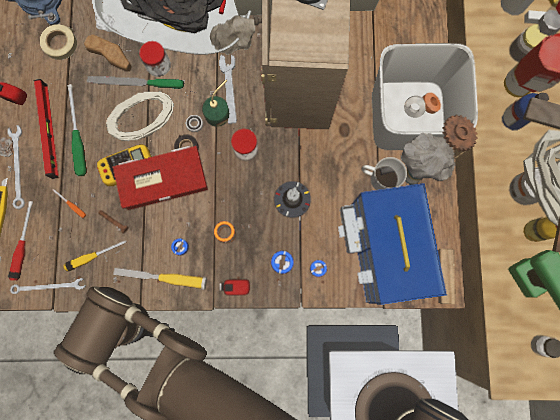

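View pics/wrist0.png

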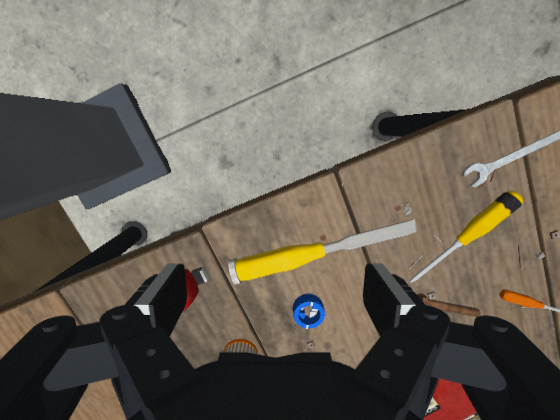

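Top view: stand at about (292,197), filter ring (224,231), blue lids at (282,262), (318,268), (180,246). Next I'll measure them.

```bash
cat > h.py <<'E'
import numpy as np,cv2
from scipy.spatial.transform import Rotation as R
from station import arm,hand,vision,telemetry,solve_ik,order
def K(m):
    f=210/np.tan(np.radians(m['fovy'])/2); return np.array([[f,0,m['cx']],[0,f,m['cy']],[0,0,1.]])
def ray(m,uv):
    p=cv2.undistortPoints(np.array(uv,float).reshape(-1,1,2),K(m),np.array([m['k1'],0,0,0.])).reshape(-1,2)
    return R.from_quat(m['rotation']).apply(np.c_[p,np.ones(len(p))])
def onplane(m,uv,z):
    d=ray(m,uv); e=np.asarray(m['eye']); return e+d*((z-e[2])/d[:,2])[:,None]
def proj(m,P):
    q=R.from_quat(m['rotation']).inv(); v=q.as_rotvec(); t=-q.apply(m['eye'])
    return cv2.projectPoints(np.array(P,float).reshape(-1,1,3),v,t,K(m),np.array([m['k1'],0,0,0.]))[0].reshape(-1,2)
def hsv(im): return cv2.cvtColor(im,cv2.COLOR_RGB2HSV)
def down(yaw): # tool z down, tool x at yaw in world
    return (R.from_euler('z',yaw)*R.from_euler('x',np.pi)).as_quat()
def save(n,im,crop=None,s=1):
    if crop: im=im[crop[1]:crop[3],crop[0]:crop[2]]
    cv2.imwrite(f"pics/{n}.png",cv2.resize(im[:,:,::-1],None,fx=s,fy=s,interpolation=cv2.INTER_CUBIC))
def blobs(mask,amin=25):
    cs,_=cv2.findContours(mask.astype(np.uint8),cv2.RETR_EXTERNAL,cv2.CHAIN_APPROX_NONE)
    return sorted([c for c in cs if cv2.contourArea(c)>amin],key=cv2.contourArea)[::-1]
E
python3 - <<'E'
from h import *
im=cv2.imread('pics/top0.png')[:,:,::-1].copy(); m=vision.camera_model('top'); H=hsv(im)
save('topz',im,(160,170,360,300),4)
for name,lo,hi,z in(("blue",(100,130,80),(130,255,255),30),("orange",(5,150,120),(18,255,255),60)):
    for c in blobs(cv2.inRange(H,lo,hi)):
        (u,v),r=cv2.minEnclosingCircle(c); P=onplane(m,[(u,v),(u+r,v),(u,v+r)],z)
        print(name,round(u),round(v),round(r,1),P[0].round(1),2*np.linalg.norm(P[1]-P[0]).round(1))
im=cv2.imread('pics/scene0.png')[:,:,::-1].copy(); save('scz',im,(150,180,350,320),4)
print('stand',onplane(m,[(292,197)],94).round(1))
E
```

```text
blue 403 244 65.7 [421.8 -38.9  30. ] 339.0
blue 179 247 8.4 [416.8 544.   30. ] 43.6
blue 280 262 10.8 [376.4 280.7  30. ] 56.0
blue 284 262 10.8 [373.8 270.3  30. ] 56.0
blue 528 98 8.3 [ 816.5 -393.1   30. ] 43.8
blue 317 266 7.6 [364.4 186.1  30. ] 39.4
blue 319 270 7.4 [354.6 182.   30. ] 38.2
orange 224 231 10.4 [453.7 425.7  60. ] 53.0
orange 75 209 11.4 [512.7 807.5  60. ] 57.6
orange 432 102 9.7 [ 796.2 -124.1   60. ] 51.0
stand [[535. 251.  94.]]
```

View pics/topz.png

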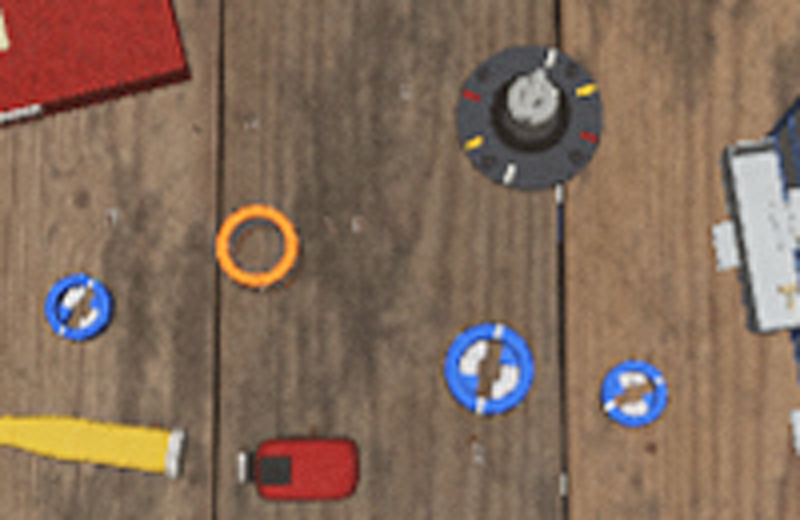

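View pics/scz.png

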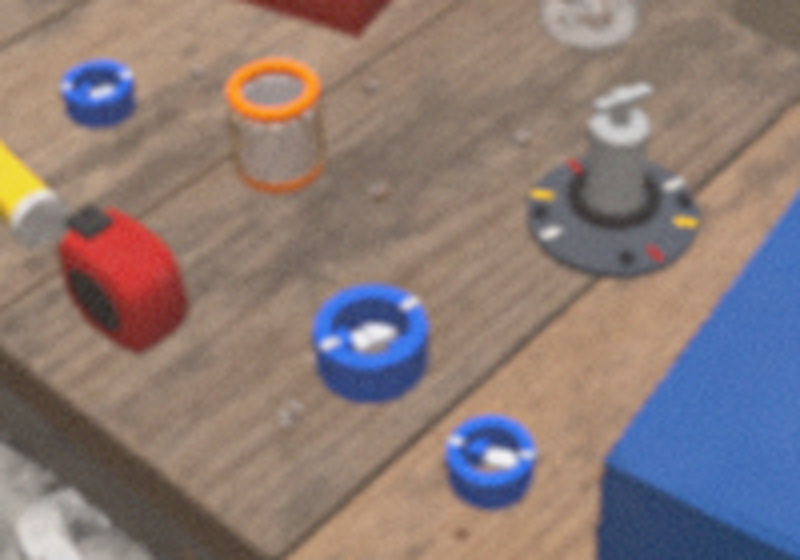

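Lid candidate 56 mm across is the big one at (375,275); filter at (454,426), stand near (536,250). Next: closer wrist views.

```bash
cat >> h.py <<'E'
def cam_in_tool():
    m=vision.camera_model('wrist'); q=R.from_quat(telemetry.get_orientation()); p=np.array(telemetry.get_tcp_pos())
    return q.inv().apply(np.asarray(m['eye'])-p), q.inv()*R.from_quat(m['rotation'])
def look(target,yaw,tz):
    "TCP pose (tool down, height tz) so that target falls on pixel ~(280,210)"
    t,rq=cam_in_tool(); q=R.from_quat(down(yaw)); 
    d=(q*rq).apply([0,0,1.]); e=q.apply(t)+np.array([0,0,tz]); 
    hit=e+d*((target[2]-e[2])/d[2])
    return np.array([target[0]-hit[0],target[1]-hit[1],tz])
E
python3 - <<'E'
from h import *
print(cam_in_tool()[0], cam_in_tool()[1].as_matrix().round(3))
for n,t in(('filter',(454,426,60)),('stand',(536,250,8)),('lid',(375,275,30))):
    for k in range(12):
        y=k*np.pi/6; p=look(t,y,190); s=solve_ik(p,down(y))
        print(n,k*30,p.round(0),None if s is None else np.round(s,2))
E
```

```text
[ 1.24993744e-02 -7.04611834e+01 -1.43126669e+02] [[ 1.     0.     0.   ]
 [-0.     0.961  0.277]
 [-0.    -0.277  0.961]]
filter 0 [454. 434. 190.] [ 0.69  0.35  1.66 -0.    1.13  0.69]
filter 30 [450. 433. 190.] [ 0.7   0.35  1.67 -0.    1.12  0.17]
filter 60 [447. 430. 190.] [ 0.7   0.34  1.68 -0.    1.12 -0.35]
filter 90 [446. 426. 190.] [ 0.69  0.33  1.69 -0.    1.12 -0.88]
filter 120 [447. 422. 190.] [ 0.69  0.33  1.69 -0.    1.12 -1.41]
filter 150 [450. 419. 190.] [ 0.68  0.33  1.69  0.    1.12 -1.94]
filter 180 [454. 418. 190.] [ 0.67  0.33  1.69  0.    1.12 -2.47]
filter 210 [458. 419. 190.] None
filter 240 [461. 422. 190.] [0.67 0.35 1.67 0.   1.12 2.77]
filter 270 [462. 426. 190.] [0.68 0.35 1.66 0.   1.13 2.25]
filter 300 [461. 430. 190.] [ 0.68  0.36  1.65 -0.    1.13  1.73]
filter 330 [458. 433. 190.] [ 0.69  0.36  1.66 -0.    1.13  1.21]
stand 0 [536. 273. 190.] [ 0.4   0.3   1.73 -0.    1.11  0.4 ]
stand 30 [524. 270. 190.] [ 0.4   0.28  1.75 -0.    1.1  -0.12]
stand 60 [516. 261. 190.] [ 0.39  0.26  1.78 -0.    1.1  -0.65]
stand 90 [513. 250. 190.] [ 0.38  0.25  1.8 
[... 500 characters left out ...]
 [375. 292. 190.] [ 0.57  0.06  2.01 -0.    1.06  0.57]
lid 30 [366. 290. 190.] [ 0.58  0.05  2.03 -0.    1.06  0.05]
lid 60 [360. 283. 190.] [ 0.57  0.03  2.05 -0.    1.06 -0.48]
lid 90 [358. 275. 190.] [ 0.56  0.02  2.06 -0.    1.06 -1.01]
lid 120 [360. 266. 190.] [ 0.54  0.01  2.07 -0.    1.06 -1.55]
lid 150 [367. 260. 190.] [ 0.52  0.01  2.07  0.    1.06 -2.1 ]
lid 180 [375. 258. 190.] [ 0.51  0.02  2.06  0.    1.06 -2.63]
lid 210 [384. 260. 190.] None
lid 240 [390. 267. 190.] [0.51 0.06 2.02 0.   1.06 2.6 ]
lid 270 [392. 275. 190.] [0.52 0.07 2.01 0.   1.06 2.09]
lid 300 [390. 284. 190.] [ 0.54  0.08  2.   -0.    1.06  1.59]
lid 330 [383. 290. 190.] [ 0.56  0.07  2.   -0.    1.06  1.08]
```

```bash
python3 - <<'E'
from h import *
import pickle
out={}
for n,t,y in(('lid',(375,275,30),60),('stand',(536,250,8),60),('filter',(454,426,60),60)):
    y=np.radians(y); arm.move_ptp(look(t,y,230),down(y)); arm.sleep(.2)
    m=vision.camera_model('wrist'); im=vision.get_image('wrist'); out[n]=(m,im); save('w_'+n,im)
    print(n,proj(m,[t]).round(0), telemetry.get_t())
pickle.dump(out,open('v1.pkl','wb'))
E
```

```text
lid [[274. 215.]] 1.5667
stand [[275. 216.]] 2.4917
filter [[275. 213.]] 3.5
```

View pics/w_lid.png

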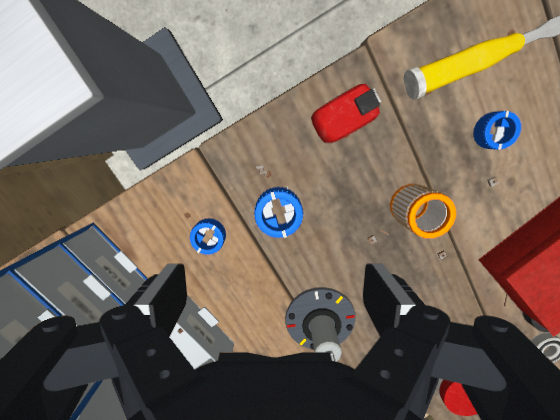

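View pics/w_stand.png

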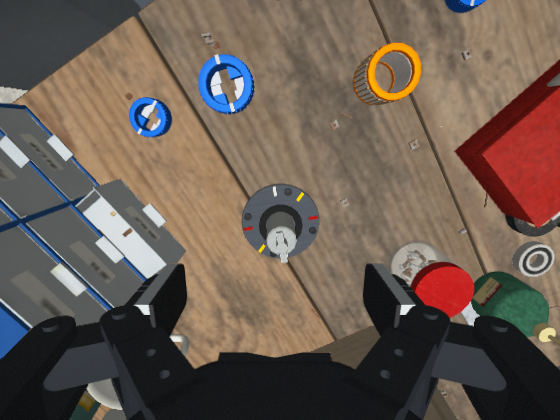

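View pics/w_filter.png

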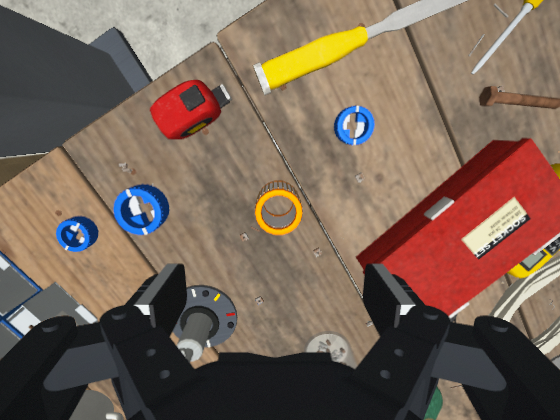

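Wrist views show the lid at (279,212), the flange at (281,220) with white mark at top (275,190), and the filter ring at (279,212). Next step is to fit them.

```bash
python3 - <<'E'
from h import *
import pickle
o=pickle.load(open('v1.pkl','rb'))
def circ(P):
    A=np.c_[P[:,:2],np.ones(len(P))]; b=(P[:,:2]**2).sum(1); s=np.linalg.lstsq(A,b,rcond=None)[0]; c=s[:2]/2
    return c.round(1),2*np.sqrt(s[2]+c@c).round(1)
# filter from several views: outer edge of orange top ring
for v in o:
    m,im=o[v]; H=hsv(im); M=cv2.inRange(H,(5,170,150),(20,255,255))
    M[:,:]=M
    for c in blobs(M,200):
        p=c.reshape(-1,2).astype(float); P=onplane(m,p,60)
        if np.linalg.norm(P[:,:2].mean(0)-[454,426])<40:
            hull=cv2.convexHull(c).reshape(-1,2).astype(float); print(v,'filter',circ(onplane(m,hull,60)))
    M=cv2.morphologyEx(cv2.inRange(H,(100,130,60),(130,255,255)),cv2.MORPH_CLOSE,np.ones((9,9)))
    for c in blobs(M,200):
        P=onplane(m,c.reshape(-1,2).astype(float),30)
        if np.linalg.norm(P[:,:2].mean(0)-[375,275])<30:
            print(v,'lid outline',circ(P))
    # marks
    W=cv2.inRange(H,(0,0,185),(180,50,255)); Y=cv2.inRange(H,(22,150,150),(35,255,255)); Rd=cv2.inRange(H,(170,120,100),(180,255,255))|cv2.inRange(H,(0,150,100),(4,255,255))
    for nm,M,ctr,z,rr in(('lidW',W,(375,275),30,36),('stW',W,(536,250),8,55),('stY',Y,(536,250),8,55),('stR',Rd,(536,250),8,55)):
        for c in blobs(M,4):
            mm=cv2.moments(c); u=[mm['m10']/mm['m00'],mm['m01']/mm['m00']]; P=onplane(m,[u],z)[0]
            if np.linalg.norm(P[:2]-ctr)<rr: print(v,nm,np.round(u),P.round(1),cv2.contourArea(c))
m,im=o['stand']; save('ws',im,(230,170,330,280),6); m,im=o['lid']; save('wl',im,(240,170,320,250),6)
E
```

```text
lid filter (array([454.2, 429. ]), np.float64(51.8))
lid lid outline (array([375. , 281.2]), np.float64(58.6))
lid lidW [289. 212.] [380.4 292.5  30. ] 111.5
lid lidW [268. 210.] [365.6 272.3  30. ] 100.0
lid lidW [273. 196.] [353.7 286.   30. ] 16.0
lid lidW [284. 234.] [401.6 274.   30. ] 13.0
lid stW [316. 295.] [508. 266.   8.] 12.0
lid stY [339. 299.] [529.8 290.    8. ] 18.5
lid stY [303. 341.] [566.1 213.3   8. ] 15.0
lid stR [350. 316.] [562.5 291.2   8. ] 12.5
lid stR [291. 325.] [533.9 212.2   8. ] 11.5
stand filter (array([454.7, 429. ]), np.float64(51.2))
stand lid outline (array([378.4, 280.7]), np.float64(57.8))
stand lidW [216.  84.] [372.8 271.9  30. ] 167.5
stand lidW [239.  86.] [387.  291.7  30. ] 119.0
stand lidW [217.  59.] [352.9 286.   30. ] 19.5
stand lidW [232. 107.] [401.  274.1  30. ] 19.5
stand stW [281. 242.] [570.7 239.8   8. ] 544.0
stand stW [274. 191.] [507.9 265.9   8. ] 16.0
stand stY [300. 196.] [529.3 289.9   8. ] 22.5
stand stY [261. 248.] [565.2 213.3   8. ] 19.5
stand stR [313. 217.] [561.6 291.2   8. ] 18.0
stand stR [248. 228.] [532.9 211.8   8. ] 18.0
filter lid outline (array([377.3, 285.8]), np.float64(62.2))
filter lidW [134. 206.] [369.6 282.   30. ] 125.0
filter lidW [128. 193.] [353.3 285.7  30. ] 16.0
filter lidW [144. 231.] [401.  273.4  30. ] 15.0
filter lidW [152. 212.] [387.  295.6  30. ] 8.5
filter stW [193. 292.] [508.1 265.1   8. ] 12.0
filter stW [208. 343.] [587.4 236.1   8. ] 7.5
filter stY [217. 297.] [529.5 289.2   8. ] 15.5
filter stR [230. 314.] [561.8 290.3   8. ] 11.5
```

View pics/ws.png

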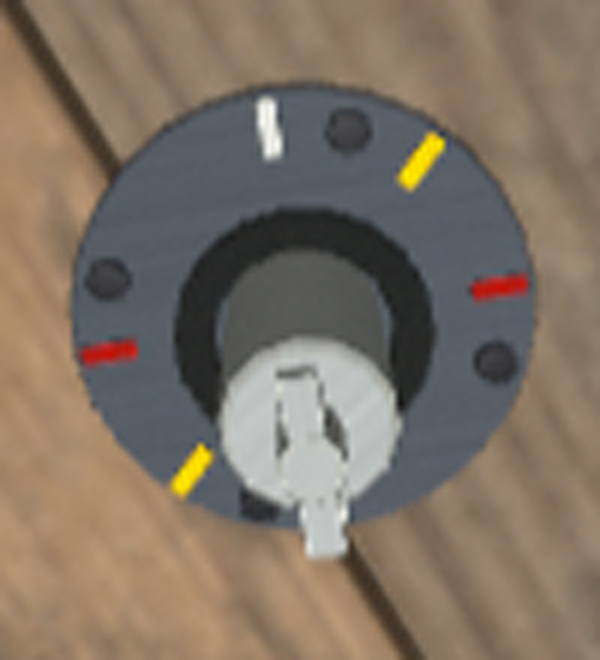

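View pics/wl.png

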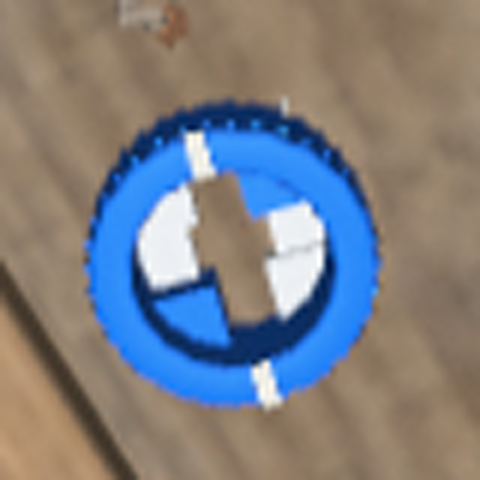

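Stand centre comes out at (547.4,251.6) and yaw −19.9° (white, yellow and red agree), and the lid at (377.3,280), −14.1°. An opposite-yaw view will remove any hand-eye bias.

```bash
cat >> h.py <<'E'
def marks(m,im,ctr,z=8,show=True):
    H=hsv(im); d={'W':cv2.inRange(H,(0,0,185),(180,50,255)),'Y':cv2.inRange(H,(22,150,150),(35,255,255)),'R':cv2.inRange(H,(170,120,100),(180,255,255))|cv2.inRange(H,(0,150,100),(4,255,255)),'B':cv2.inRange(H,(100,130,60),(130,255,255))}
    for nm in 'WYR':
        for c in blobs(d[nm],4):
            mm=cv2.moments(c); u=[mm['m10']/mm['m00'],mm['m01']/mm['m00']]; P=onplane(m,[u],z)[0]; r=P[:2]-ctr
            if np.hypot(*r)<55: print(nm,np.round(u),P[:2].round(1),'r',np.hypot(*r).round(1),'ang',np.degrees(np.arctan2(r[1],r[0])).round(1),cv2.contourArea(c))
E
python3 - <<'E'
from h import *
y=np.radians(-120); t=(547,252,8)
arm.move_ptp(look(t,y,230),down(y)); arm.sleep(.2)
m=vision.camera_model('wrist'); im=vision.get_image('wrist'); save('w_stand240',im)
marks(m,im,(547.4,251.6)); print(telemetry.get_t())
H=hsv(im)
for c in blobs(cv2.inRange(H,(100,130,60),(130,255,255)),200)[:4]:
    print(onplane(m,c.reshape(-1,2).astype(float),30).mean(0).round(1))
marks(m,im,(377,280),30)
E
```

```text
W [276. 232.] [526.2 262.8] r 24.0 ang 152.1 619.0
W [269. 182.] [586.1 237.3] r 41.3 ang -20.2 16.0
Y [295. 188.] [564.4 213.8] r 41.5 ang -65.8 24.5
Y [256. 240.] [528.8 290.1] r 42.7 ang 115.8 19.5
R [308. 209.] [532.3 212. ] r 42.4 ang -110.8 20.5
R [242. 220.] [561.1 291.5] r 42.2 ang 71.0 19.0
6.0833
[454.    5.4  30. ]
[384.5 277.8  30. ]
[307.8  36.   30. ]
W [326. 328.] [380.8 267.9] r 12.7 ang -72.8 43.0
W [316. 320.] [400.3 274.2] r 24.0 ang -13.9 8.0
W [310. 327.] [394.3 286.2] r 18.4 ang 19.8 7.5
W [324. 349.] [352.9 286. ] r 24.8 ang 166.0 5.0
```

View pics/w_stand240.png

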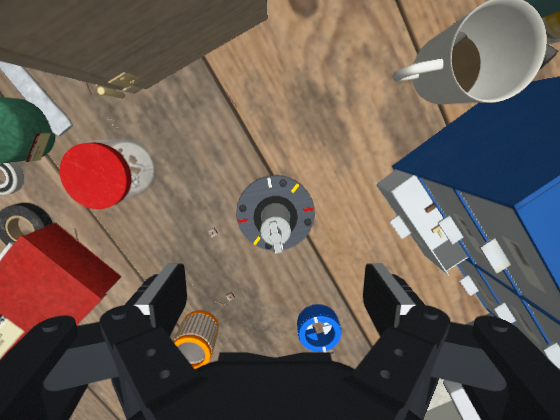

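```bash
python3 - <<'E'
from h import *
y=np.radians(60); q=down(y); f=np.array([454.5,429.0])
arm.move_ptp([*f,110],q); arm.sleep(.2)
print(arm.move_l([*f,24],rate=100,threshold=8), telemetry.get_tcp_pos())
hand.close(); print('w',telemetry.get_gripper_width(), telemetry.get_wrist_force())
arm.move_l([*f,165],rate=150); arm.sleep(.2)
print(telemetry.get_wrist_force())
arm.move_ptp([547.0,251.7,165],q); arm.sleep(.3)
m=vision.camera_model('wrist'); im=vision.get_image('wrist'); save('w_carry',im)
save('s_carry',vision.get_image('scene'),(180,130,400,295),3.6)
print(telemetry.get_tcp_pos(),telemetry.get_t())
import pickle; pickle.dump((m,im),open('v2.pkl','wb'))
E
```

```text
False [455.14123773 429.53188093  24.70053224]
w 0.5938246176666514 [ 0.78436101 -0.19213675  4.54302565]
[ 0.41713719  0.02529987 -1.56012335]
[546.63293236 252.5856075  164.9626861 ] 12.575
```

View pics/w_carry.png

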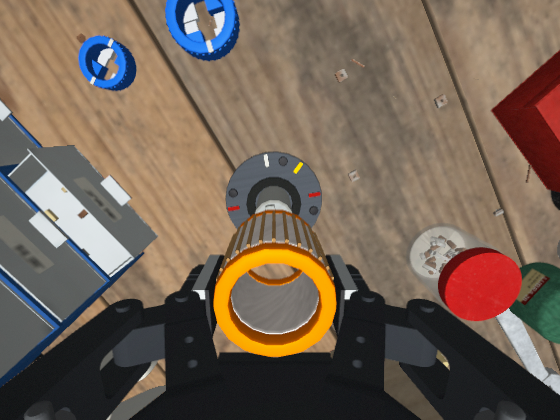

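View pics/s_carry.png

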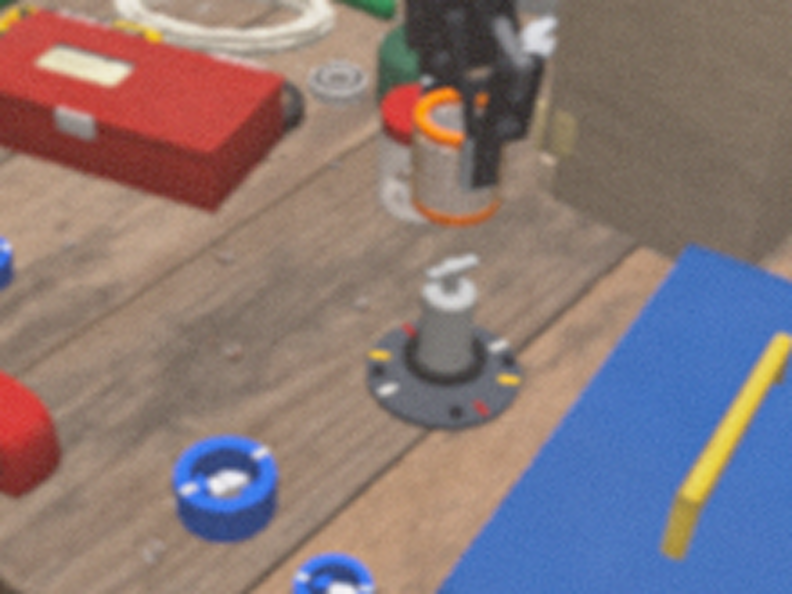

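Filter held upright (ring at about (275,303)). I'll measure its true centre and compare that with the stand axis.

```bash
python3 - <<'E'
from h import *
import pickle
m,im=pickle.load(open('v2.pkl','rb')); H=hsv(im)
M=cv2.inRange(H,(5,170,150),(20,255,255)); c=blobs(M,500)[0]
p=cv2.convexHull(c).reshape(-1,2).astype(float); p=p[p[:,1]>0]
P=onplane(m,p,200.3); A=np.c_[P[:,:2],np.ones(len(P))]; s=np.linalg.lstsq(A,(P[:,:2]**2).sum(1),rcond=None)[0]
cc=s[:2]/2; print('ring',cc,2*np.sqrt(s[2]+cc@cc))
# inner contour
hs,h=cv2.findContours(M,cv2.RETR_CCOMP,cv2.CHAIN_APPROX_NONE)
for c,hh in zip(hs,h[0]):
    if hh[3]>=0 and cv2.contourArea(c)>1000:
        P=onplane(m,c.reshape(-1,2).astype(float),200.3); A=np.c_[P[:,:2],np.ones(len(P))]; s=np.linalg.lstsq(A,(P[:,:2]**2).sum(1),rcond=None)[0]; cc=s[:2]/2; print('bore',cc,2*np.sqrt(s[2]+cc@cc))
print(telemetry.get_tcp_pos()); marks(m,im,(547,251.7))
arm.sleep(.3);print(telemetry.get_tcp_pos(), R.from_quat(telemetry.get_orientation()).as_matrix()[:,2])
E
```

```text
ring [545.54899637 253.56823297] 50.93652999743875
bore [546.83201444 252.75456889] 35.18552667297672
bore [542.19322074 255.41221717] 39.48252400167562
[546.63293236 252.5856075  164.9626861 ]
W [272. 206.] [551.1 248.1] r 5.5 ang -41.4 129.5
W [266. 160.] [507.5 265.8] r 42.0 ang 160.3 31.0
Y [298. 167.] [529.2 289.9] r 42.2 ang 115.0 40.0
R [314. 194.] [561.4 291.4] r 42.2 ang 70.0 32.0
R [233. 208.] [532.7 211.9] r 42.3 ang -109.7 32.0
[546.95992418 251.71674957 164.97017668] [-8.45262526e-05 -1.66213272e-05 -9.99999996e-01]
```

```bash
python3 - <<'E'
from h import *
c=[547.4,251.5]
arm.move_l([*c,122],rate=120); arm.sleep(.2)
print(telemetry.get_wrist_force())
for z in (100,80,47.5):
    b=arm.move_l([*c,z],rate=60,threshold=6); print(z,b,telemetry.get_tcp_pos().round(2),telemetry.get_wrist_force().round(2),telemetry.get_wrist_torque().round(3))
    if b: break
print(telemetry.get_t())
E
```

```text
[-0.38470213  0.16041395 -0.89418279]
100 False [546.88 251.31  99.17] [ 1.07  0.44 -1.03] [-0.05   0.    -0.054]
80 False [546.91 251.33  79.3 ] [ 0.49  0.62 -1.64] [-0.046  0.037 -0.015]
47.5 False [547.14 251.41  47.44] [ 0.65  0.35 -0.66] [-0.005  0.037  0.039]
15.275
```

```bash
python3 - <<'E'
from h import *
print(arm.move_l([547.4,251.5,45],rate=20,threshold=3),telemetry.get_tcp_pos().round(2),telemetry.get_wrist_force().round(2))
hand.let_go(); print(telemetry.get_gripper_width(),telemetry.get_wrist_force().round(2))
arm.move_l([547.4,251.5,190],rate=180); arm.sleep(.2)
t=(547,252,82); y=np.radians(60); arm.move_ptp(look(t,y,230),down(y)); arm.sleep(.3)
m=vision.camera_model('wrist'); im=vision.get_image('wrist'); save('w_placed',im)
save('s_placed',vision.get_image('scene'),(180,130,400,295),3.6); save('t_placed',vision.get_image('top'),(160,170,360,300),4)
marks(m,im,(547,251.7)); print(telemetry.get_t())
H=hsv(im);c=blobs(cv2.inRange(H,(5,170,150),(20,255,255)),500)[0]
P=onplane(m,cv2.convexHull(c).reshape(-1,2).astype(float),82); A=np.c_[P[:,:2],np.ones(len(P))]; s=np.linalg.lstsq(A,(P[:,:2]**2).sum(1),rcond=None)[0]; cc=s[:2]/2; print('ring',cc,2*np.sqrt(s[2]+cc@cc))
E
```

```text
True [547.94 251.71  45.36] [0.66 0.94 2.96]
0.9948119929280682 [ 0.17 -0.42  0.2 ]
W [275. 215.] [564.4 241.6] r 20.1 ang -30.1 566.5
W [269. 165.] [507. 266.] r 42.5 ang 160.3 18.0
Y [271. 197.] [542.5 249. ] r 5.3 ang -148.5 76.5
Y [274. 233.] [584.2 228. ] r 44.1 ang -32.5 44.5
Y [295. 172.] [529.2 289.8] r 42.0 ang 115.0 24.0
R [309. 194.] [561.4 291.1] r 42.0 ang 69.9 21.0
R [242. 205.] [532.8 212. ] r 42.2 ang -109.7 20.0
17.825
ring [547.55527213 252.06280656] 51.22456849974688
```

View pics/w_placed.png

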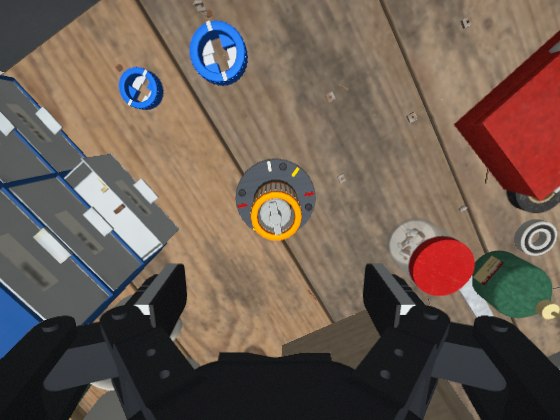

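View pics/s_placed.png

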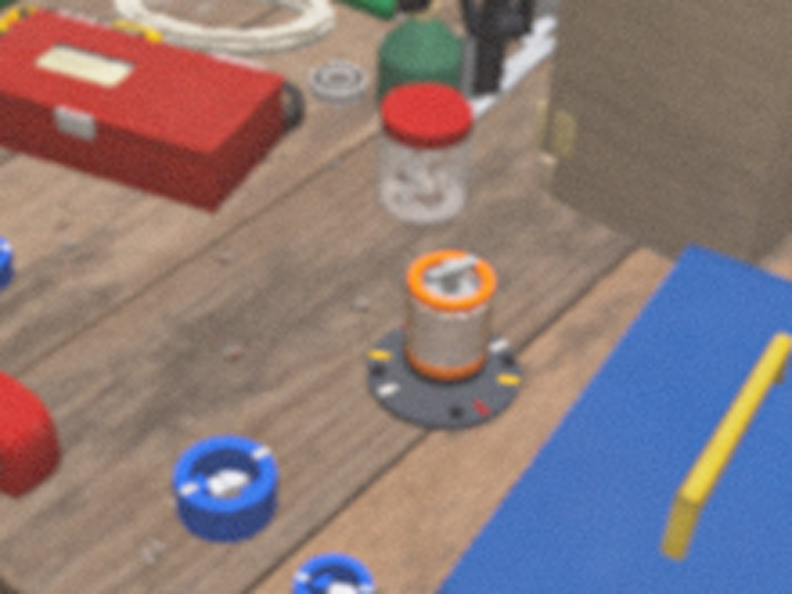

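Filter is on the seat: ring centred at (547.6,252.1), diameter right for z=82. Now the lid.

```bash
python3 - <<'E'
from h import *
l=[377.0,280.0]; y=np.radians(76); q=down(y)
arm.move_ptp([*l,90],q); arm.sleep(.4); print(telemetry.get_tcp_pos().round(2))
print(arm.move_l([*l,5],rate=80,threshold=6), telemetry.get_tcp_pos().round(2)); arm.sleep(.2)
print(telemetry.get_tcp_pos().round(2))
hand.close(); arm.sleep(.2); print('w',telemetry.get_gripper_width(), telemetry.get_wrist_force().round(2),telemetry.get_tcp_pos().round(2))
arm.move_l([*l,150],rate=150); arm.sleep(.2); print(telemetry.get_wrist_force().round(2))
y=np.radians(70.3); arm.move_ptp([547.0,251.8,150],down(y)); arm.sleep(.6)
m=vision.camera_model('wrist'); im=vision.get_image('wrist'); save('w_lidc',im)
save('s_lidc',vision.get_image('scene'),(180,130,400,295),3.6)
print(telemetry.get_tcp_pos().round(2),telemetry.get_t()); print('W lid');marks(m,im,(547,251.7),150-5+30); marks(m,im,(547,251.7))
E
```

```text
[377.85 280.15  90.46]
False [377.52 280.32   5.47]
[377.42 280.27   5.52]
w 0.6641219622534532 [-2.38 -2.67  8.46] [377.12 280.09   5.91]
[ 0.31 -1.19  0.03]
[546.99 251.84 150.04] 23.825
W lid
W [250. 267.] [531.2 246.6] r 16.6 ang -162.1 418.0
W [295. 289.] [548.  261.2] r 9.5 ang 84.2 355.0
W [301. 272.] [541.1 266.3] r 15.8 ang 112.1 216.5
W [274. 242.] [523.9 260.3] r 24.7 ang 159.7 177.0
W [273. 210.] [510.5 264.4] r 38.6 ang 160.8 136.5
W [274. 340.] [570.3 243.7] r 24.6 ang -19.0 105.0
W [192. 295.] [535.5 217.1] r 36.5 ang -108.4 45.0
W [357. 295.] [560.3 286.3] r 37.1 ang 69.0 45.0
Y [274. 205.] [508.8 265.5] r 40.6 ang 160.2 327.5
Y [275. 255.] [529.3 258.4] r 18.9 ang 159.2 50.0
R [231. 204.] [502.2 249.2] r 44.9 ang -176.8 35.0
R [317. 204.] [514.  282.2] r 44.9 ang 137.2 32.5
W [274. 242.] [585.  238.5] r 40.2 ang -19.2 177.0
W [273. 210.] [552.8 248.4] r 6.7 ang -29.2 136.5
W [274. 160.] [507.5 266.2] r 42.1 ang 159.8 35.0
Y [274. 205.] [548.8 251. ] r 1.9 ang -21.3 327.5
Y [275. 255.] [598.2 234. ] r 54.1 ang -19.1 50.0
Y [306. 173.] [529. 290.] r 42.3 ang 115.2 43.5
R [231. 204.] [532.8 211.8] r 42.3 ang -109.6 35.0
R [317. 204.] [561.3 291.5] r 42.2 ang 70.2 32.5
```

View pics/w_lidc.png

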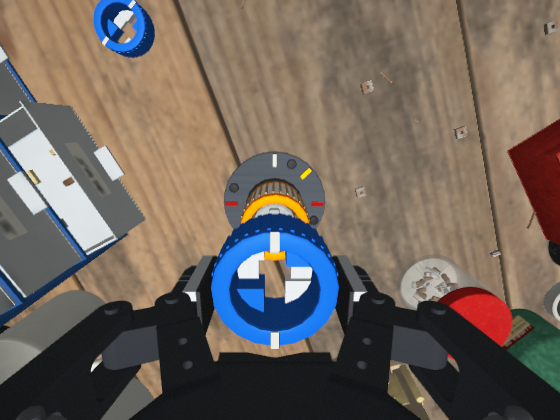

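View pics/s_lidc.png

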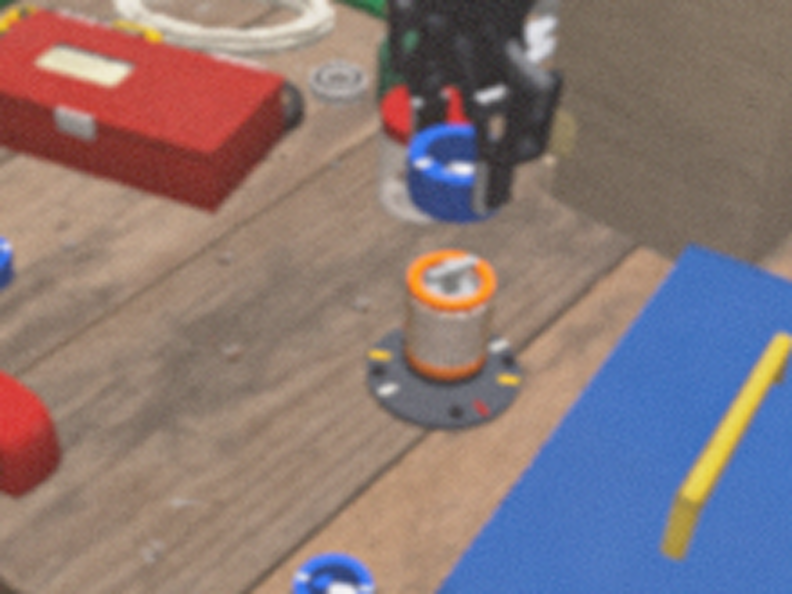

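Lid in hand: marks give centre (547.1,252.0) and angle −19.7° against the stand's −19.9°. Lowering over the lugs now.

```bash
python3 - <<'E'
from h import *
c=[547.0,251.7]
arm.move_l([*c,106],rate=120); arm.sleep(.3); print(telemetry.get_tcp_pos().round(2),telemetry.get_wrist_force().round(2))
b=arm.move_l([*c,84],rate=20,threshold=3); print(b,telemetry.get_tcp_pos().round(2),telemetry.get_wrist_force().round(2),telemetry.get_wrist_torque().round(3),telemetry.get_t())
E
```

```text
[547.66 251.93 106.94] [ 0.01  0.15 -1.49]
True [546.74 251.63  85.41] [ 0.38 -0.24  4.18] [ 0.101 -0.103 -0.042] 25.5833
```

```bash
python3 - <<'E'
from h import *
c=[547.0,251.7]
for z in (82.5,81,80.5):
    arm.move_l([*c,z],rate=20); arm.sleep(.3); F=telemetry.get_wrist_force(); print(z,telemetry.get_tcp_pos().round(2),F.round(2),telemetry.get_wrist_torque().round(3))
    if F[2]>8.8: break
m=vision.camera_model('wrist'); im=vision.get_image('wrist'); save('w_press',im)
save('s_press',vision.get_image('scene'),(180,130,400,295),3.6)
print(telemetry.get_t())
E
```

```text
82.5 [547.05 251.73  82.96] [-1.72 -0.1   4.9 ] [-0.138  0.237  0.003]
81 [547.09 251.72  81.72] [-1.5   0.24  7.16] [-0.183  0.266 -0.016]
80.5 [547.12 251.73  81.3 ] [-1.79 -1.13  7.31] [-0.169  0.332  0.002]
27.3583
```

View pics/w_press.png

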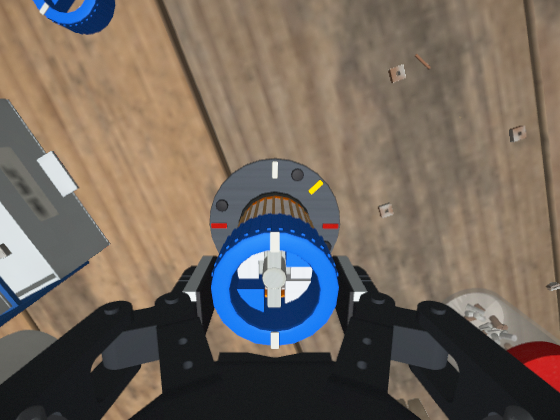

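View pics/s_press.png

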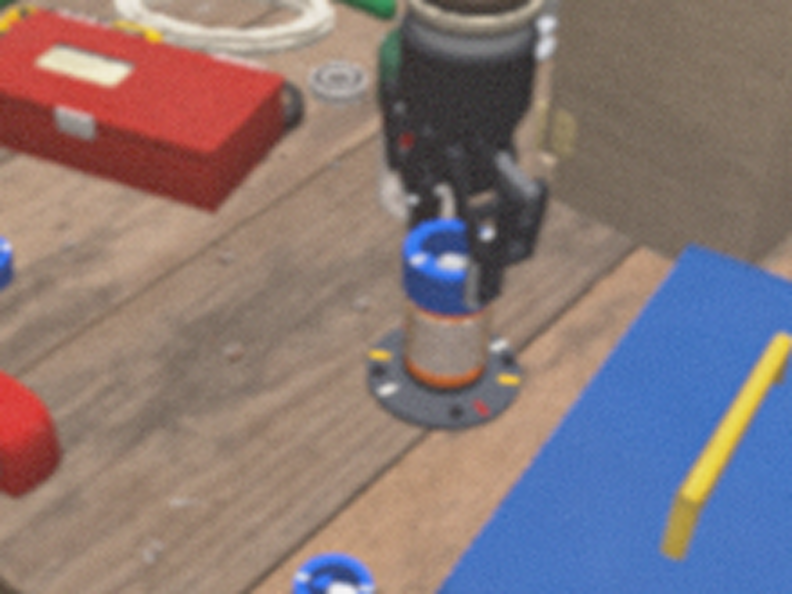

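Lug is in the slot, marks in line. Underside is at about 76.5–77; I'll press a little more and then turn in small steps.

```bash
python3 - <<'E'
from h import *
c=[547.0,251.7]
arm.move_l([*c,78.8],rate=20); arm.sleep(.3); print(telemetry.get_tcp_pos().round(2),telemetry.get_wrist_force().round(2),telemetry.get_wrist_torque().round(3))
y0=70.3
for a in (4,8,13,18):
    arm.move_ptp([*c,78.8],down(np.radians(y0-a))); arm.sleep(.15)
    T=telemetry.get_wrist_torque(); Rm=R.from_quat(telemetry.get_orientation()).as_matrix()
    print(a,np.degrees(np.arctan2(Rm[1,0],Rm[0,0])).round(2),telemetry.get_tcp_pos().round(2),telemetry.get_wrist_force().round(2),T.round(3),telemetry.get_t())
    if abs(T[2])>1.0: print('STOP'); break
m=vision.camera_model('wrist'); im=vision.get_image('wrist'); save('w_t1',im); marks(m,im,(547,251.7),105.5)
E
```

```text
[547.22 251.74  80.03] [-2.06 -0.94  8.02] [-0.256  0.451 -0.043]
4 66.27 [547.79 251.95  80.15] [-1.68 -0.95  7.21] [-0.232  0.343 -0.132] 28.3083
8 62.27 [548.17 252.08  80.28] [-0.86 -0.88  8.81] [-0.119  0.246 -0.111] 28.7083
13 57.28 [548.47 252.2   80.38] [-0.31 -0.    6.84] [-0.123  0.184 -0.118] 29.1083
18 52.28 [548.65 252.24  80.44] [-0.12 -0.56  8.08] [-0.119  0.16  -0.084] 29.5083
W [273. 272.] [539.8 258. ] r 9.6 ang 139.0 1960.5
W [301. 272.] [547.3 267.7] r 16.0 ang 88.9 217.0
W [274. 340.] [568.1 237.1] r 25.6 ang -34.6 105.0
W [254. 171.] [500.5 279.1] r 54.0 ang 149.5 73.5
W [192. 295.] [526.7 222.7] r 35.4 ang -125.0 45.0
W [357. 295.] [571.8 280.7] r 38.2 ang 49.5 45.0
Y [299. 175.] [512.5 292.2] r 53.2 ang 130.5 77.0
R [326. 208.] [530.2 292.9] r 44.5 ang 112.2 64.5
R [219. 241.] [514.3 249.3] r 32.8 ang -175.7 56.0
```

View pics/w_t1.png

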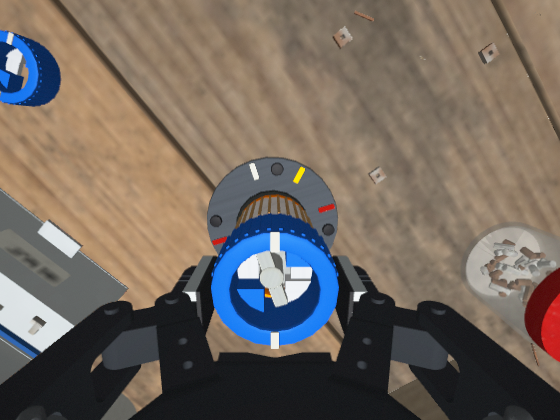

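Lid follows the hand (lugs now skewed in the slot), torque is low. Continuing to the yellow marks.

```bash
python3 - <<'E'
from h import *
c=[547.0,251.7]; y0=70.3
for a in (23,28,33,37,41,45):
    arm.move_ptp([*c,78.8],down(np.radians(y0-a))); arm.sleep(.15)
    T=telemetry.get_wrist_torque(); Rm=R.from_quat(telemetry.get_orientation()).as_matrix()
    print(a,np.degrees(np.arctan2(Rm[1,0],Rm[0,0])).round(2),telemetry.get_tcp_pos().round(2),telemetry.get_wrist_force().round(2),T.round(3),telemetry.get_t())
    if abs(T[2])>1.0: print('STOP'); break
arm.sleep(.5); print(telemetry.get_tcp_pos().round(2),telemetry.get_wrist_force().round(2))
m=vision.camera_model('wrist'); im=vision.get_image('wrist'); save('w_t2',im,(160,120,400,380),3); save('s_t2',vision.get_image('scene'),(180,130,400,295),3.6)
print('lid');marks(m,im,(547,251.7),105.5);print('stand'); marks(m,im,(547,251.7))
E
```

```text
23 47.28 [548.75 252.31  80.52] [ 0.18 -0.57  7.8 ] [-0.086  0.142 -0.098] 29.9583
28 42.28 [548.81 252.31  80.52] [-0.49 -1.16  8.42] [-0.083  0.076 -0.097] 30.3583
33 37.28 [548.84 252.29  80.54] [ 0.94 -0.75  7.35] [-0.063  0.1   -0.054] 30.7583
37 33.28 [548.87 252.31  80.53] [-0.84 -0.5   7.79] [-0.143  0.069 -0.094] 31.1583
41 29.28 [548.88 252.29  80.55] [-0.05 -0.24  7.08] [-0.115  0.108 -0.091] 31.5583
45 25.28 [548.9  252.28  80.54] [-0.34 -0.35  8.28] [-0.109  0.125 -0.089] 31.9583
[548.89 252.26  80.55] [-0.05 -0.71  7.43]
lid
W [270. 278.] [543.8 258.1] r 7.2 ang 116.7 1193.5
W [277. 249.] [540.7 271.8] r 21.0 ang 107.3 292.0
W [301. 272.] [554.6 266.4] r 16.6 ang 62.7 217.0
W [274. 340.] [559.2 229.8] r 25.1 ang -60.8 105.0
W [230. 186.] [512.  288.2] r 50.6 ang 133.7 73.0
W [192. 295.] [515.8 235.8] r 35.0 ang -152.9 45.0
W [357. 295.] [582.4 266.9] r 38.5 ang 23.3 45.0
W [261. 254.] [535.6 266.9] r 19.0 ang 126.9 14.5
Y [271. 169.] [524.1 301.4] r 54.7 ang 114.7 82.0
Y [272. 296.] [548.1 250.8] r 1.4 ang -41.7 9.0
R [312. 187.] [541.8 302.1] r 50.7 ang 95.9 72.5
stand
W [270. 278.] [565.  210.7] r 44.8 ang -66.3 1193.5
W [277. 249.] [559.5 235.6] r 20.3 ang -52.2 292.0
W [301. 272.] [584.8 225.8] r 45.8 ang -34.4 217.0
W [230. 186.] [507.1 265.7] r 42.3 ang 160.7 73.0
W [261. 254.] [550.1 226.7] r 25.2 ang -83.0 14.5
Y [271. 169.] [529.1 289.6] r 41.9 ang 115.2 82.0
R [312. 187.] [561.4 291. ] r 41.8 ang 69.9 72.5
```

View pics/w_t2.png

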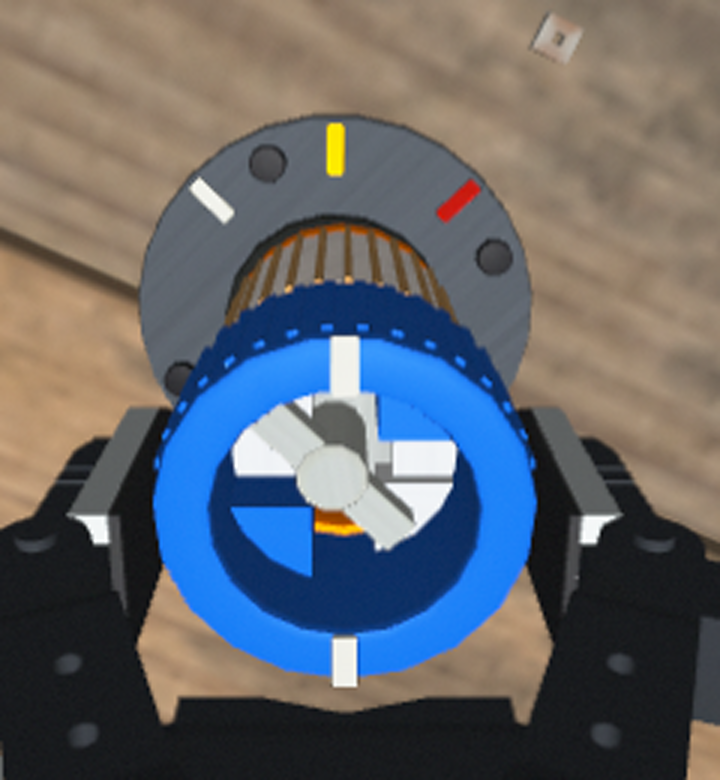

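View pics/s_t2.png

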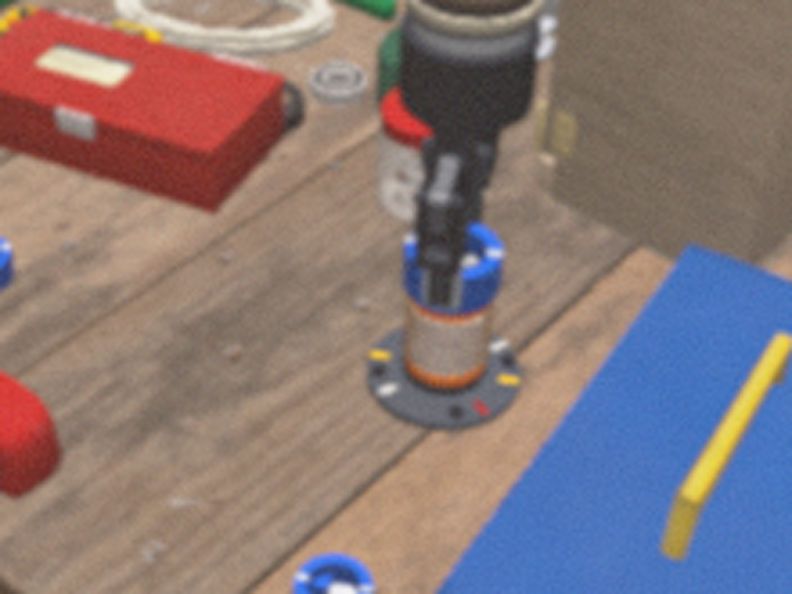

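At the yellow mark (lid −64.7° against yellow −64.8°), not near the red. I'll ease the press so the lid bears on the lugs; that also checks the bayonet engagement, and it re-centres the hand.

```bash
python3 - <<'E'
from h import *
for c,z in (((547.0,251.7),79.5),((547.0,251.7),80.5),((547.0,251.7),81.5),((547.0,251.7),82.3)):
    arm.move_l([*c,z],rate=15); arm.sleep(.3); print(z,telemetry.get_tcp_pos().round(2),telemetry.get_wrist_force().round(2),telemetry.get_wrist_torque().round(3))
print(telemetry.get_t())
E
```

```text
79.5 [548.89 252.27  81.13] [0.14 0.89 7.56] [-0.071  0.03  -0.1  ]
80.5 [548.88 252.27  81.96] [ 0.49 -0.05  5.78] [-0.078 -0.092 -0.05 ]
81.5 [548.84 252.27  82.77] [ 0.28 -0.64  6.07] [-0.018 -0.057 -0.045]
82.3 [548.75 252.28  83.19] [1.46 1.18 5.09] [ 0.107 -0.416 -0.042]
34.7583
```

```bash
python3 - <<'E'
from h import *
c=(547.0,251.7)
for z in (83,83.6):
    arm.move_l([*c,z],rate=15); arm.sleep(.4); F=np.mean([telemetry.get_wrist_force() for _ in range(5)],0); print(z,telemetry.get_tcp_pos().round(2),F.round(2),telemetry.get_wrist_torque().round(3))
    if F[2]<1.5: break
print(telemetry.get_t())
m=vision.camera_model('wrist'); im=vision.get_image('wrist'); save('w_t3',im,(160,120,400,380),3); save('s_t3',vision.get_image('scene'),(180,130,400,295),3.6)
E
```

```text
83 [547.49 251.9   83.24] [3.36 0.9  4.79] [ 0.204 -0.713  0.024]
83.6 [547.09 251.76  83.64] [3.73 0.92 3.48] [ 0.281 -0.769  0.047]
36.0583
```

View pics/w_t3.png

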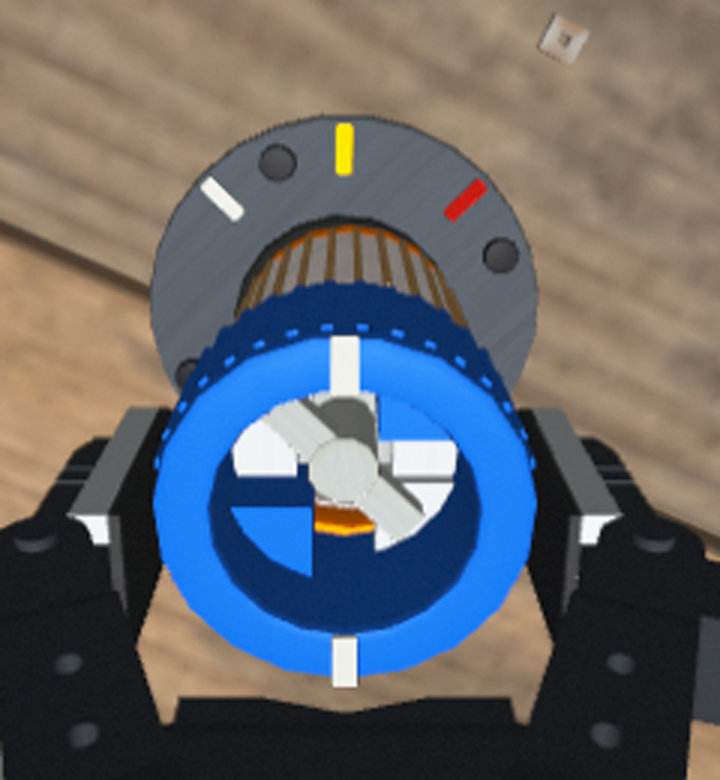

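```bash
python3 - <<'E'
from h import *
c=(547.0,251.7)
for z in (84.2,84.8):
    arm.move_l([*c,z],rate=15); arm.sleep(.4); F=np.mean([(arm.sleep(.03),telemetry.get_wrist_force())[1] for _ in range(6)],0); print(z,telemetry.get_tcp_pos().round(2),F.round(2),telemetry.get_wrist_torque().round(3))
    if F[2]<1: break
m=vision.camera_model('wrist'); im=vision.get_image('wrist'); save('w_t4',im,(160,120,400,380),3); marks(m,im,(547,251.7),108); save('t4',vision.get_image('top')); print(telemetry.get_gripper_width(),telemetry.get_t())
E
```

```text
84.2 [546.71 251.62  84.04] [2.44 0.78 3.87] [ 0.274 -0.504  0.029]
84.8 [546.68 251.58  84.14] [ 4.91  2.09 -5.5 ] [ 0.415 -0.947  0.031]
W [275. 275.] [543.3 259.3] r 8.5 ang 115.7 1482.5
W [275. 242.] [536.4 273.2] r 23.9 ang 116.4 184.0
W [275. 340.] [557.4 228.6] r 25.3 ang -65.7 111.5
W [234. 186.] [511.3 288.2] r 51.0 ang 134.3 75.0
W [357. 295.] [580.8 265.9] r 36.6 ang 22.8 45.0
W [192. 295.] [513.8 234.2] r 37.5 ang -152.3 43.5
Y [275. 169.] [523.3 301.3] r 55.0 ang 115.6 64.0
R [315. 186.] [540.9 302. ] r 50.6 ang 96.9 72.5
0.6671555624690075 37.9583
```

View pics/t4.png

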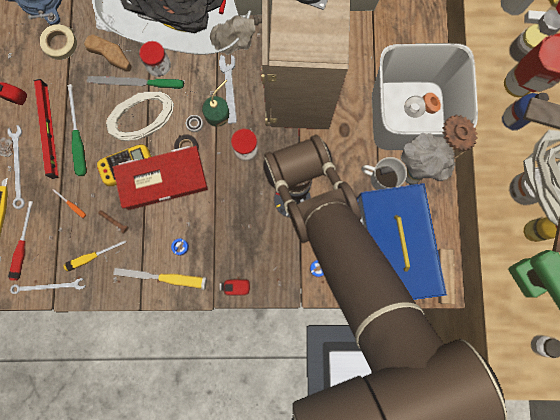

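View pics/w_t4.png

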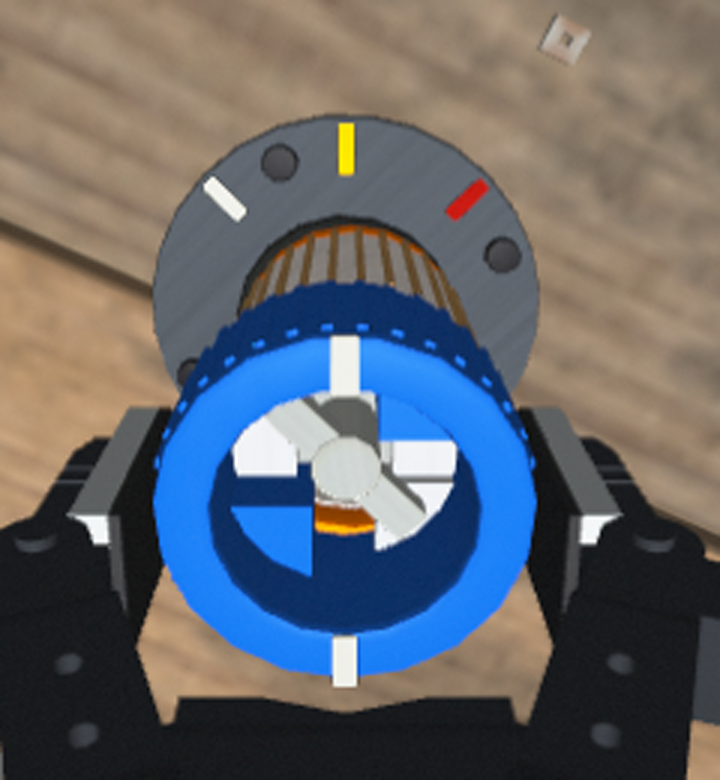

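The lid stalls at TCP z 84.1 and pulls 5.5 N, so the lugs hold it. I'll back off to a near-neutral push, check and hand in.

```bash
python3 - <<'E'
from h import *
arm.move_l([547.0,251.7,83.9],rate=15); arm.sleep(.6)
F=np.mean([(arm.sleep(.03),telemetry.get_wrist_force())[1] for _ in range(6)],0)
Rm=R.from_quat(telemetry.get_orientation()).as_matrix()
print(telemetry.get_tcp_pos().round(2),F.round(2),telemetry.get_gripper_width(),np.degrees(np.arctan2(Rm[1,0],Rm[0,0])),telemetry.get_t())
print(order.close_job())
E
```

```text
[546.84 251.65  84.05] [0.76 0.3  3.  ] 0.6616371364188753 25.30234750023765 39.0083
the job is handed in; nothing more can be done
None
```

I put the filter on the seat and let go. I set the 58 mm lid over the lugs with the white marks in line, pressed it, turned it 45° clockwise to the yellow marks, and handed in at 39 s still gripping it.

**Last checks**
- **Filter:** its ring was centred within about 0.7 mm of the stand axis, and its apparent size matched a top at 82 mm.
- **Lid angle:** the hand's final yaw puts the lid marks at −64.7°. The yellow marks measured −64.8° and the red ones are 45° further on, so the lock was never near.
- **Bayonet:** easing up, the lid stopped with its underside at about 78 mm and the arm pulled 5.5 N, so it is held under the lugs. I then backed off to a light 3 N push.
- **Mug, jar and tape measure:** they look unmoved in the last top view, but I did not measure them.

**What disagreed**
- **Press force:** while pressed, the force read about 7–8 N rather than the stated 9 N, at an estimated underside height of about 75 mm.
- **Sideways drift:** the hand drifted about 1.9 mm sideways while pressing. It re-centred once I eased up.
- **Cameras:** the top and wrist cameras differed by about 3 mm on the filter's position, and I used the wrist camera.

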